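# Weight a glued cover over its hidden cross rail

## Task

The aluminium bottom cover of the upturned instrument housing is to be bonded to a single cross rail hidden somewhere beneath it. Feel for the rail by pressing lightly along the cover until you find where it stands firm instead of rocking, then stand the steel bonding weight gently on the cover right over the rail, so that the cover lies level under it, and let go. Press no harder than a fingertip would, never rock the cover hard, and leave the other things where they are.

Things in the scene. Friction and masses are not known exactly. Their poses are not given: they have to be found in the camera images.
- housing: grey painted instrument housing lying upside down, an open tray 174 (its x) x 284 (its y) x 50 mm high with 4 mm walls and cooling slots in the long sides; fixed to the bench. Origin: centre of its underside, z up.
- cover: flat bare aluminium sheet lying loose in the top of the housing, 162 (its x) x 272 (its y) x 3 mm, 2 mm play all round, its top 46 mm over the bench and 4 mm below the housing's rim. Origin: centre of its underside; z up, y along its long side. Rubber feet 18 mm wide, 6 mm high near its corners (62 mm in x, 117 mm in y from the centre); slots 44 to 60 mm off its centre line are flat.
- cover_mid (a point): centre of the cover's top face. The hidden cross rail below is 12 mm wide, runs along the cover's x over its whole width, and lies 24 to 70 mm from this point along the cover's y, to either side: which side and how far is unknown. The cover floats about 0.2 mm above the firm rubber bonding strip on the rail (8 N/mm). Pressed over the rail it hardly gives and stays level.
- cover_end (a point): point on the cover's top, 121 mm from its centre towards its +y end, over one of two soft sponge strips that carry its short ends (the other at -y; each gives 1 mm for 0.35 N). Pressed away from the rail the cover rocks about it: the give per newton grows as the square of the distance, about 0.13 mm/N at the rail, 0.3 at 50 mm, 0.9 at 100 mm. The weight must be within 12 mm of the rail.
- press_weight: bonding weight of turned steel (dark body, bright knob), about 0.85 kg, upright on the right of the bench, beyond the big bench instrument (pass well above that, or in front of it): round body 54 mm across, 44 mm high with a rubber foot, a neck 20 mm across, and a knob 32 mm across from 52 to 72 mm above its foot, to be gripped from above. Origin: centre of its underside, z up.
- adhesive_bottle: bystander: amber dropper bottle, 32 x 32 x 102 mm, upright; origin at the centre of its underside
- eye_loupe: bystander: black tapered eye loupe, 39 mm across, 40 mm high; origin at the centre of its underside
- flat_screwdriver: bystander: screwdriver 197 mm long, lying; origin at the centre of its underside
- scope_head: bystander: black ophthalmoscope head lying behind the housing, 27 x 96 x 28 mm; origin at the centre of its underside
- marker_pen: bystander: yellow marker pen with a black cap, 102 mm long, lying on the bench; origin at the centre of its underside
Things that resemble listed ones, but are neither listed nor needed, are in the scene too. What is shaped like the press_weight but purple is not meant.

How it is judged (in metres and radians):
On the way:
1. the firm place has been found: the fingers press on the cover with more than 2 N while it stays within 0.25 degrees of level (contact force between the fingers and cover above 2 N and angle between cover's own z axis and vertical below 0.0044 rad), for 0.15 s.
At the end, for the whole second after the job is handed in: the bonding weight stands upright (within 1.7 degrees), released and still, with its whole weight on the cover, and the cover lies in the housing within 0.006 rad (0.34 degrees) of level, which means the weight is within about 13 mm of the hidden rail (contact force between press_weight and cover above 5 N and angle between cover's own z axis and vertical below 0.006 rad and angle between press_weight's own z axis and vertical below 0.03 rad and linear speed of press_weight below 0.01 m/s and z of cover in the frame of housing below 0.046 m); the robot touches nothing.
It fails at once if the fingers press on the cover with more than 25 N (contact force between the fingers and cover above 25 N).
It fails at once if the weight is dropped or rammed on the cover (more than 40 N between them) (contact force between press_weight and cover above 40 N).
It fails at once if the cover is rocked by more than 4.6 degrees (angle between cover's own z axis and vertical above 0.08 rad).
It fails at once if a bystander is moved by more than 3 cm (distance of any of adhesive_bottle, scope_head, eye_loupe, marker_pen, flat_screwdriver from where it was at the start of the episode above 0.03 m).
It also fails if it takes over 72 s, if anything falls off the work surface, if the arm or the gripper's body presses on something with over 40 N, if the wrist force passes 120 N, or if a joint passes its speed limit or range.

## Robot

A 6-joint arm with a two-finger parallel gripper is mounted at the origin on a cart in front of the work surface, level with it; the furniture and walls round the work are solid. World frame = base frame: x ahead of the robot, y to its left, z up, the work surface at z = 0. Lengths are in mm, angles in rad, forces in N, time in s.
With the tool pointing down it reaches from about 275 to 750 mm from the base axis. Payload 10.2 kg.
Tool frame: the origin (TCP) lies midway between the tips of the shut fingers; the grasp point (between the pads) lies 19 mm behind it (ctrl.tcp_to_grasp is the z of the grasp point in the tool frame, in mm); z points along the fingers, y is the direction in which the jaws open and shut (so a half turn about z gives the same grasp; the last joint's range is limited). The gripper opens to 85 mm and grips with 20 to 120 N. Pads are 22 mm wide; open, the fingers measure 114 mm over their backs; the gripper's body (76 mm by 85 mm) begins 54 mm behind the grasp point. The pads swing forward as they close: fully open they stand 13 mm farther back than shut.
Start: joints at [-1.33, 0.313, 1.498, -0, 1.331, -0.223], TCP at [234.848, -469.551, 231.294] pointing down, gripper open.
Joint ranges: [-2.94, 2.94], [-0.97, 2.17], [0.19, 2.56], [-1.23, 4.37], [0.02, 3.11], [-2.88, 2.88]. Speed limits (rad/s): [2.39, 2.39, 3.01, 3.14, 3.14, 3.14].

## Interface

Orientations are given as a unit quaternion [w, x, y, z].
In Python, from rig import sensors, capture, order, ctrl gives the robot as it stands. The module is installed in compiled form; this text tells all that it offers.
- The arm moves only by the tool play_rows, never from a script. Its argument "deltas" is a list of rows, each a list of 7 numbers: the shift along the world's x, y, z in units of 40 mm (1.0 is 40 mm), then the turn, a rotation vector about the world's x, y, z in units of 6 degrees (1.0 is 6 degrees), then the opening, from -1 (shut) to 1 (fully open). A call has 1 to 8 rows; each row shifts and turns the commanded pose from where the row before left it; what a row does not reach is not made up. A row lasts 1/12 s, in which the tool goes at most 41.7 mm and 7.16 degrees, less where a joint would pass 70% of its speed; a pose out of reach is approached as far as the arm can. A call is refused whole if a number of a shift passes 1 or a number of a turn 1, either way. A call with a gripper value outside its range is refused whole. The fingers move at their own pace and stop on an object; "squeeze" is the grip in N (left out, the last holds). Time passes only in rows, so rows that do not move let the fingers close. It gives the time, the measured TCP pose, the force and the opening at its end, in the units of the state.
- sensors.sense(): the state, without advancing time (a new reading comes with each control period).
- capture(name): name is "scene" or "top"; returns a dict with "pixels" (480x640x3 uint8, red, green, blue), "z_map" (480x640 float32, mm along the optical axis (not along the pixel's ray), 0 where there is no reading), "fx", "fy", "cx", "cy" (pixels), "eye" and "rotation" of the camera in the world. Camera axes: x right, y down, z forward; pixel columns grow to the right and rows downward; lengths in mm; the calibration is good to about 2 mm. A picture is of the moment at which its call begins.
- order.finish_job(): hands the job in, once; it reports no verdict.
The state is a dict: "time_s": time; "joints": joint angles; "dq": joint speeds; "tau": joint torques, N m; "eef_pos": TCP position; "ee_rot": TCP orientation; "force": force on the tool from outside, world axes, zero at the start; "wrist_torque": the same for the moment, N m; "grip_width": opening from 0.0 (shut) to 1.0 (fully open).
Only numpy, scipy, OpenCV 4.12 (cv2) and the standard library are available. Lean on these libraries where they do the work, as an engineer would, in place of code of your own. Each camera call takes 0.05 s, during which the arm holds its last target. There are 200 camera calls.

## Working session

There is one attempt and no reset: what is moved stays moved. The work goes in short steps, Python scripts to look and compute and a tool call to move; the robot and the scene stay as the last step left them, time stands still between calls to the robot, and variables do not carry over. Pictures are saved under pics/ and viewed, about 8 in all and at most 12, crops included, and the job is handed in when it is done.

Besides the shell and the picture viewer there is one more tool, called after "Call:" by a JSON object that holds its "fn" and its "kwargs". play_rows: Moves the arm, as the interface text tells. Its arguments: {"type":"object","properties":{"deltas":{"type":"array","items":{"type":"array","items":{"type":"number"}}},"squeeze":{"type":"number"}},"required":["deltas"]}

```bash
mkdir -p pics
cat > h.py <<'E'
import numpy as np, cv2
from rig import sensors, capture, order, ctrl
def snap(n,f):
    c=capture(n); cv2.imwrite('pics/'+f,c['pixels'][:,:,::-1]); np.savez('pics/'+f+'.npz',**c); return c
def load(f): return dict(np.load('pics/'+f+'.npz'))
def pts(c):
    v,u=np.mgrid[:480,:640]; z=c['z_map']
    p=np.stack([(u-c['cx'])/c['fx']*z,(v-c['cy'])/c['fy']*z,z],-1)
    return p@np.array(c['rotation']).T+np.array(c['eye'])
def ray(c,u,v,h):
    d=np.array(c['rotation'])@np.array([(u-c['cx'])/c['fx'],(v-c['cy'])/c['fy'],1]); e=np.array(c['eye'])
    return e+d*(h-e[2])/d[2]
E
python3 - <<'E'
from h import *
for n in('top','scene'):
    c=snap(n,n+'0.png'); print(n,c['eye'],np.round(c['rotation'],3).tolist(),c['fx'])
print(sensors.sense(), ctrl.tcp_to_grasp)
E
```

```text
top [ 424.15347053  -62.96534163 1633.59773146] [-0.019, 0.712, -0.701, 0.024] 562.6168818003101
scene [-268.94239448 -726.37761988 1112.36429347] [-0.342, 0.838, -0.393, 0.159] 516.9003172322674
{'time_s': 0.1, 'joints': array([-1.33041306e+00,  3.13400699e-01,  1.49832195e+00, -7.42522858e-06,
        1.33100989e+00, -2.23392461e-01]), 'dq': array([ 1.11180423e-03, -1.22435191e-03, -2.06448377e-03,  2.43161920e-04,
       -9.81055432e-05, -2.68835337e-04]), 'tau': array([ 2.29073550e-03, -4.12898147e+01, -2.60144055e+01, -1.65355618e-04,
        3.05711714e-03,  1.51675272e-05]), 'eef_pos': array([ 234.78512044, -469.33188267,  230.80364236]), 'ee_rot': array([-5.69891747e-04,  9.73233908e-01,  2.29816090e-01, -8.44759621e-06]), 'force': array([ 0.50271076, -0.2790117 , -0.12373032]), 'wrist_torque': array([-0.01911759,  0.00651247,  0.00848996]), 'grip_width': 1.0063139664609722} -18.700000000000003
```

View pics/top0.png

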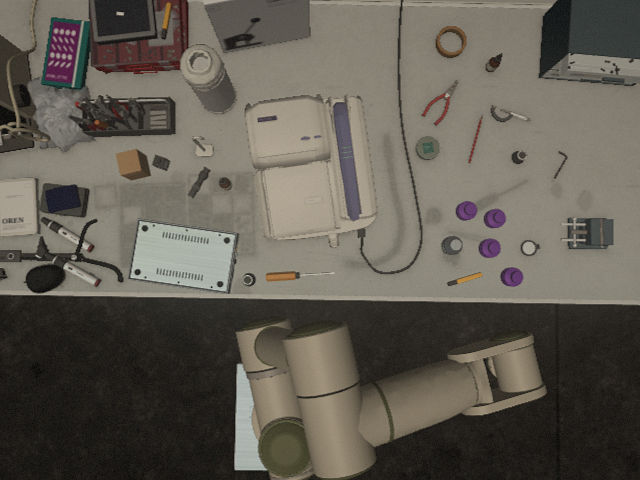

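View pics/scene0.png

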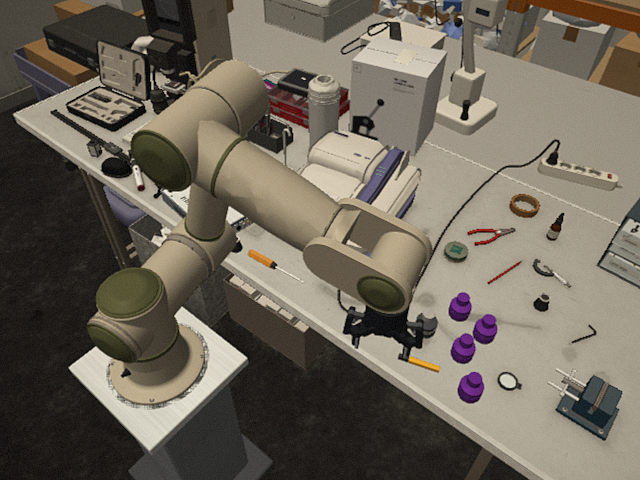

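The top view shows the housing and cover at about (185,256). The weight candidates are the dark body at (452,245) and purple look-alikes at (466,211), (495,218), (489,248) and (512,277). Only the (452,245) one is dark steel. The pen is at (464,279), the screwdriver at (300,275), and the loupe is either (519,157) or (249,280). I'll confirm the weight with a crop and measure.

```bash
cat >> h.py <<'E'
from scipy.spatial.transform import Rotation as R
def _m(c):
    q=np.array(c['rotation']); return R.from_quat(q[[1,2,3,0]]).as_matrix() if q.ndim==1 else q
def pts(c):
    v,u=np.mgrid[:480,:640]; z=c['z_map']
    p=np.stack([(u-c['cx'])/c['fx']*z,(v-c['cy'])/c['fy']*z,z],-1)
    return p@_m(c).T+np.array(c['eye'])
def ray(c,u,v,h):
    d=_m(c)@np.array([(u-c['cx'])/c['fx'],(v-c['cy'])/c['fy'],1]); e=np.array(c['eye'])
    return e+d*(h-e[2])/d[2]
E
python3 - <<'E'
from h import *
c=load('top0.png'); im=c['pixels'][:,:,::-1]
a=cv2.resize(im[195:300,420:540],None,fx=4,fy=4,interpolation=3)
b=cv2.resize(im[210:300,120:265],None,fx=4,fy=4,interpolation=3)
W=np.zeros((800,600,3),np.uint8); W[:420,:480]=a; W[430:790,:580]=b
cv2.imwrite('pics/crop1.png',W)
P=pts(c)
print(_m(c).round(3).tolist())
for u,v in [(450,285),(452,245),(489,248),(185,256),(185,222),(464,279),(249,280),(519,157)]: print(u,v,P[v,u].round(1))
# cover: bright cyan-ish region
w=P[210:300,120:260]; m=(w[...,2]>36)&(w[...,2]<62)
mm=np.zeros((480,640),np.uint8); mm[210:300,120:260]=m
n,l,s,_=cv2.connectedComponentsWithStats(mm); k=1+np.argmax(s[1:,4]); print(s[1:,:].tolist())
q=P[l==k]; r=cv2.minAreaRect(q[:,:2].astype(np.float32)); print('rect',r,np.median(q[:,2]))
# weight
w=P[225:265,435:470]; t=w[w[...,2]>30]; print('weight pts',t.shape,t.min(0),t.max(0)); 
t2=w[w[...,2]>62]; print('knob',len(t2),t2.min(0),t2.max(0),t2.mean(0))
# instrument height
w=P[90:245,245:380]; print('instr max z',w[...,2].max(),'y',w[...,1][w[...,2]>20].min(),w[...,1][w[...,2]>20].max(),'x min',w[...,0][w[...,2]>20].min())
E
```

```text
Traceback (most recent call last):
NameError: name '_m' is not defined. Did you mean: 'im'?
```

View pics/crop1.png

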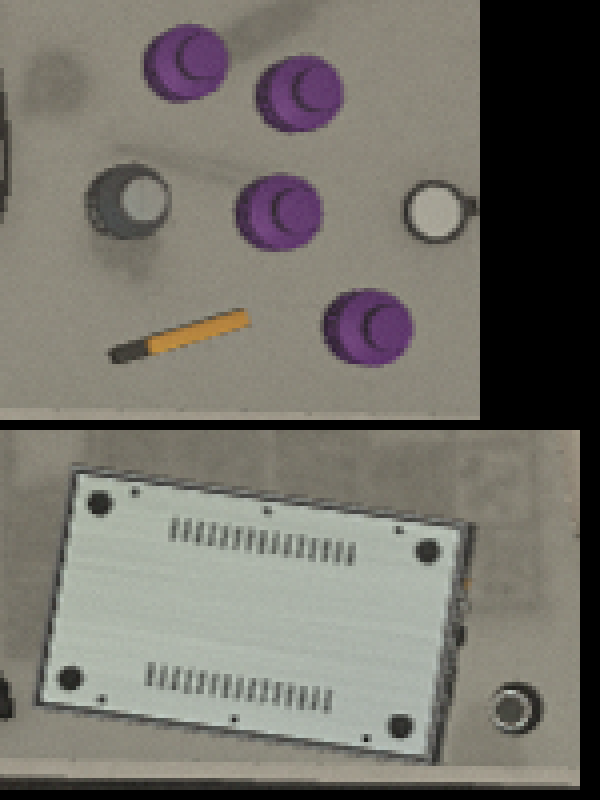

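The crop shows the dark steel weight with a bright knob at about (456,244), so that one is confirmed. The cover has four dark feet at its corners. The loupe is at (249,281). I'll fix the helper name and measure.

```bash
sed -i 's/_m(/Mt(/g' h.py
python3 - <<'E'
from h import *
c=load('top0.png'); im=c['pixels'][:,:,::-1].copy()
P=pts(c)
for u,v in [(450,285),(456,244),(492,246),(185,256),(464,279),(249,280),(519,157)]: print(u,v,P[v,u].round(1))
w=P[210:300,120:260]; mm=np.zeros((480,640),np.uint8); mm[210:300,120:260]=(w[...,2]>36)&(w[...,2]<62)
n,l,s,_=cv2.connectedComponentsWithStats(mm); k=1+np.argmax(s[1:,4])
q=P[l==k]; print('rect',cv2.minAreaRect(q[:,:2].astype(np.float32)),np.median(q[:,2]))
# cover by colour
g=im[210:300,120:260].astype(int); b=np.zeros((480,640),np.uint8); b[210:300,120:260]=(g.sum(2)>480)
b=cv2.morphologyEx(b,cv2.MORPH_CLOSE,np.ones((3,3)))
n,l,s,_=cv2.connectedComponentsWithStats(b); k=1+np.argmax(s[1:,4]); 
v,u=np.nonzero(l==k); X=np.array([ray(c,a,d,46)[:2] for a,d in zip(u,v)],np.float32); print('cover col',s[k],cv2.minAreaRect(X))
for nm,(cu,cv_) in dict(f1=(98,503),f2=(428,551),f3=(70,678),f4=(400,726)).items():
    u0=120+(cu+.5)/4-.5; v0=210+(cv_-430+.5)/4-.5
    # dark centroid
    vv,uu=np.mgrid[round(v0)-4:round(v0)+5,round(u0)-4:round(u0)+5]; wt=np.clip(150-im[vv,uu].mean(-1),0,None)
    U,V=(wt*uu).sum()/wt.sum(),(wt*vv).sum()/wt.sum(); print(nm,U,V,ray(c,U,V,52).round(1))
w=P[225:265,435:470]
for lo,hi in((66,85),(36,50)):
    t=w[(w[...,2]>lo)&(w[...,2]<hi)]; print('weight',lo,len(t),t.min(0).round(1),t.max(0).round(1),t.mean(0).round(1))
# knob by colour
t=im[225:265,435:470].mean(-1); kk=(w[...,2]>60); vv,uu=np.nonzero(kk); print('knob px',uu.mean()+435,vv.mean()+225,kk.sum(),ray(c,uu.mean()+435,vv.mean()+225,72))
w=P[90:245,245:380]; z=w[...,2]; print('instr',z.max(),w[z>20].min(0),w[z>20].max(0))
d=load('scene0.png'); print('scene eye',d['eye'])
E
```

```text
450 285 [ 382.2 -450.4   11.4]
456 244 [ 497.7 -452.7   71.4]
492 246 [ 493.7 -552.9   72.1]
185 256 [453.1 304.7  48.3]
464 279 [ 400.1 -489.6   15.8]
249 280 [388.2 125.3  32.2]
519 157 [ 752.1 -641.8   39.3]
rect ((453.79620361328125, 311.01458740234375), (289.2185363769531, 174.4415740966797), 82.54584503173828) 45.90058016720059
cover col [ 131  221  104   70 5140] ((453.87567138671875, 311.976318359375), (269.9318542480469, 160.0362091064453), 82.61602783203125)
f1 144.4300409246765 227.8941488773366 [530.2 420.1  52. ]
f2 226.46800098838648 239.92154682480847 [500.  188.9  52. ]
f3 137.11649622054244 271.67741218319253 [407.1 436.2  52. ]
f4 219.64715353651525 283.67038527889594 [377.2 204.8  52. ]
weight 66 98 [ 483.5 -467.6   66.4] [ 511.8 -436.2   79.3] [ 497.4 -451.9   71.8]
weight 36 148 [ 470.6 -478.2   36.3] [ 522.  -425.8   48.6] [ 496.3 -448.    41.5]
knob px 455.16101694915255 244.14406779661016 118 [ 497.23660062 -450.1829522    72.        ]
instr 1633.5977314604645 [ 424.15347053 -228.36087091   36.08653117] [ 899.76615488  131.77749269 1633.59773146]
scene eye [-268.94239448 -726.37761988 1112.36429347]
```

Cover centre is (453.6, 312.5) with its long axis along (0.130, 0.992). The foot spacing of 233/124 mm matches the listed sizes. The weight is at (497.5, -451.5). I'll shut the gripper and go to the cover, passing in front of the instrument.

Call:
{"fn": "play_rows", "kwargs": {"deltas": [[0.3, 1, 1, 0, 0, 0, -1], [0.3, 1, 1, 0, 0, 0, -1], [0.3, 1, 0, 0, 0, 0, -1], [0.3, 1, 0, 0, 0, 0, -1], [0.3, 1, 0, 0, 0, 0, -1], [0.3, 1, 0, 0, 0, 0, -1], [0.3, 1, 0, 0, 0, 0, -1], [0.3, 1, 0, 0, 0, 0, -1]]}}

```text
time_s: 0.77
eef_pos: [323.8, -170.5, 288.8]
ee_rot: [-0.0, 0.973, 0.229, 0.0]
force: [1.0, -0.8, -0.5]
grip_width: -0.001
```

Call:
{"fn": "play_rows", "kwargs": {"deltas": [[0, 1, 0, 0, 0, 0, -1], [0, 1, 0, 0, 0, 0, -1], [0, 1, 0, 0, 0, 0, -1], [0, 1, 0, 0, 0, 0, -1], [0, 1, 0, 0, 0, 0, -1], [0, 1, 0, 0, 0, 0, -1], [0, 1, 0, 0, 0, 0, -1], [0, 1, 0, 0, 0, 0, -1]]}}

```text
time_s: 1.43
eef_pos: [323.2, 149.6, 289.0]
ee_rot: [0.0, 0.973, 0.23, 0.0]
force: [0.3, -0.3, 0.0]
grip_width: -0.003
```

Call:
{"fn": "play_rows", "kwargs": {"deltas": [[0.5, 1, 0, 0, 0, 0, -1], [1, 1, -1, 0, 0, 0, -1], [1, 0.1, -1, 0, 0, 0, -1], [0.5, 0, -1, 0, 0, 0, -1], [0, 0, -1, 0, 0, 0, -1], [0, 0, -1, 0, 0, 0, -1], [0, 0, -0.5, 0, 0, 0, -1], [0, 0, 0, 0, 0, 0, -1]]}}

```text
time_s: 2.1
eef_pos: [412.2, 211.2, 94.2]
ee_rot: [-0.0, 0.973, 0.23, -0.004]
force: [-0.5, 1.1, -0.0]
grip_width: -0.003
```

Call:
{"fn": "play_rows", "kwargs": {"deltas": [[0, 0, -0.3, 0, 0, 0, -1], [0, 0, 0, 0, 0, 0, -1], [0, 0, 0, 0, 0, 0, -1]]}}

```text
time_s: 2.35
eef_pos: [415.1, 211.9, 87.3]
ee_rot: [-0.0, 0.973, 0.23, 0.0]
force: [0.0, 0.3, 0.4]
grip_width: 0.0
```

Call:
{"fn": "play_rows", "kwargs": {"deltas": [[0.35, 0.26, -0.3, 0, 0, 0, -1], [0.35, 0.26, -0.3, 0, 0, 0, -1], [0, 0, -0.2, 0, 0, 0, -1], [0, 0, 0, 0, 0, 0, -1], [0, 0, 0, 0, 0, 0, -1], [0, 0, 0, 0, 0, 0, -1]]}}

```text
time_s: 2.85
eef_pos: [442.7, 232.5, 55.3]
ee_rot: [0.0, 0.973, 0.23, 0.001]
force: [0.2, 0.1, 0.6]
grip_width: -0.001
```

Call:
{"fn": "play_rows", "kwargs": {"deltas": [[0, 0, -0.05, 0, 0, 0, -1], [0, 0, -0.05, 0, 0, 0, -1], [0, 0, 0, 0, 0, 0, -1], [0, 0, 0, 0, 0, 0, -1]]}}

```text
time_s: 3.18
eef_pos: [442.6, 232.5, 50.3]
ee_rot: [0.0, 0.973, 0.23, -0.0]
force: [-0.1, 0.7, 0.5]
grip_width: 0.004
```

Call:
{"fn": "play_rows", "kwargs": {"deltas": [[0, 0, -0.05, 0, 0, 0, -1], [0, 0, -0.025, 0, 0, 0, -1], [0, 0, 0, 0, 0, 0, -1], [0, 0, 0, 0, 0, 0, -1]]}}

```text
time_s: 3.52
eef_pos: [442.6, 232.6, 47.1]
ee_rot: [0.0, 0.973, 0.23, -0.0]
force: [0.2, 0.1, -0.0]
grip_width: 0.002
```

Call:
{"fn": "play_rows", "kwargs": {"deltas": [[0, 0, -0.025, 0, 0, 0, -1], [0, 0, 0, 0, 0, 0, -1], [0, 0, 0, 0, 0, 0, -1]]}}

```text
time_s: 3.77
eef_pos: [442.7, 232.6, 46.2]
ee_rot: [-0.0, 0.973, 0.23, -0.0]
force: [0.6, 0.0, -0.1]
grip_width: -0.003
```

Call:
{"fn": "play_rows", "kwargs": {"deltas": [[0, 0, -0.025, 0, 0, 0, -1], [0, 0, 0, 0, 0, 0, -1], [0, 0, 0, 0, 0, 0, -1]]}}

```text
time_s: 4.02
eef_pos: [442.8, 232.6, 45.2]
ee_rot: [-0.0, 0.973, 0.23, 0.0]
force: [0.0, 0.7, 0.4]
grip_width: 0.005
```

Call:
{"fn": "play_rows", "kwargs": {"deltas": [[0, 0, -0.025, 0, 0, 0, -1], [0, 0, 0, 0, 0, 0, -1], [0, 0, 0, 0, 0, 0, -1]]}}

```text
time_s: 4.27
eef_pos: [442.8, 232.6, 44.3]
ee_rot: [0.0, 0.973, 0.23, 0.0]
force: [-0.1, 0.3, 0.6]
grip_width: 0.005
```

Call:
{"fn": "play_rows", "kwargs": {"deltas": [[0, 0, -0.025, 0, 0, 0, -1], [0, 0, 0, 0, 0, 0, -1], [0, 0, 0, 0, 0, 0, -1]]}}

```text
time_s: 4.52
eef_pos: [442.7, 232.6, 43.3]
ee_rot: [-0.0, 0.973, 0.23, 0.0]
force: [0.3, 0.0, 2.3]
grip_width: -0.001
```

Call:
{"fn": "play_rows", "kwargs": {"deltas": [[0, 0, -0.025, 0, 0, 0, -1], [0, 0, 0, 0, 0, 0, -1], [0, 0, 0, 0, 0, 0, -1]]}}

```text
time_s: 4.77
eef_pos: [442.8, 232.6, 42.3]
ee_rot: [0.0, 0.973, 0.23, 0.0]
force: [-0.1, -0.4, 2.7]
grip_width: -0.002
```

```bash
cat > f.py <<'E'
from h import *
L=[]
for i in range(6):
    s=sensors.sense(); L.append(np.r_[s['eef_pos'],s['force']]); capture('top')
L=np.array(L); print(L.mean(0).round(2),L.std(0).round(2),sensors.sense()['time_s'])
E
python3 f.py
```

```text
[ 4.4274e+02  2.3261e+02  4.2270e+01  3.8000e-01 -6.4000e-01  2.4100e+00] [0.02 0.01 0.01 0.68 0.34 0.49] 5.0667
```

Call:
{"fn": "play_rows", "kwargs": {"deltas": [[0, 0, -0.025, 0, 0, 0, -1], [0, 0, -0.0125, 0, 0, 0, -1], [0, 0, 0, 0, 0, 0, -1], [0, 0, 0, 0, 0, 0, -1]]}}

```text
time_s: 5.4
eef_pos: [442.7, 232.6, 40.8]
ee_rot: [0.0, 0.973, 0.23, 0.0]
force: [-0.5, -1.6, 4.9]
grip_width: -0.001
```

```bash
python3 f.py
```

```text
[ 4.4273e+02  2.3261e+02  4.0760e+01 -1.8000e-01 -9.7000e-01  4.2100e+00] [0.01 0.01 0.01 0.48 0.49 0.44] 5.7
```

Call:
{"fn": "play_rows", "kwargs": {"deltas": [[0, 0, 0.2, 0, 0, 0, -1], [0.13, 0.95, 0.2, 0, 0, 0, -1], [0.13, 0.95, 0, 0, 0, 0, -1], [0.13, 0.95, 0, 0, 0, 0, -1], [0.13, 0.95, 0, 0, 0, 0, -1], [0, 0.17, -0.2, 0, 0, 0, -1], [0, 0, -0.05, 0, 0, 0, -1], [0, 0, 0, 0, 0, 0, -1]]}}

```text
time_s: 6.37
eef_pos: [462.7, 390.9, 46.0]
ee_rot: [0.0, 0.973, 0.23, -0.001]
force: [-0.3, 0.2, -0.2]
grip_width: 0.004
```

Call:
{"fn": "play_rows", "kwargs": {"deltas": [[0, 0, 0, 0, 0, 0, -1], [0, 0, 0, 0, 0, 0, -1]]}}

```text
time_s: 6.53
eef_pos: [463.7, 390.1, 47.0]
ee_rot: [0.0, 0.973, 0.229, -0.0]
force: [0.1, -0.3, -0.8]
grip_width: -0.0
```

Call:
{"fn": "play_rows", "kwargs": {"deltas": [[0, 0, -0.05, 0, 0, 0, -1], [0, 0, 0, 0, 0, 0, -1], [0, 0, 0, 0, 0, 0, -1]]}}

```text
time_s: 6.78
eef_pos: [463.9, 390.7, 45.3]
ee_rot: [0.0, 0.973, 0.23, 0.0]
force: [1.0, -3.3, 4.1]
grip_width: -0.001
```

Call:
{"fn": "play_rows", "kwargs": {"deltas": [[0, 0, -0.025, 0, 0, 0, -1], [0, 0, 0, 0, 0, 0, -1], [0, 0, 0, 0, 0, 0, -1]]}}

```text
time_s: 7.03
eef_pos: [464.0, 390.9, 44.5]
ee_rot: [0.0, 0.973, 0.23, 0.0]
force: [0.0, -5.5, 8.3]
grip_width: 0.001
```

Call:
{"fn": "play_rows", "kwargs": {"deltas": [[0, 0, -0.025, 0, 0, 0, -1], [0, 0, 0, 0, 0, 0, -1], [0, 0, 0, 0, 0, 0, -1]]}}

```text
time_s: 7.28
eef_pos: [464.0, 390.9, 44.0]
ee_rot: [0.0, 0.973, 0.23, 0.0]
force: [-1.6, -6.2, 12.4]
grip_width: 0.001
```

```bash
python3 f.py
```

```text
[463.99 390.91  43.98  -1.79  -6.17  12.22] [0.01 0.01 0.01 0.32 0.58 0.17] 7.5833
```

Call:
{"fn": "play_rows", "kwargs": {"deltas": [[0, 0, 0.125, 0, 0, 0, -1], [-0.08, -0.6, 0, 0, 0, 0, -1], [0, 0, 0, 0, 0, 0, -1], [0, 0, 0, 0, 0, 0, -1], [0, 0, 0, 0, 0, 0, -1], [0, 0, -0.04, 0, 0, 0, -1], [0, 0, 0, 0, 0, 0, -1], [0, 0, 0, 0, 0, 0, -1]]}}

```text
time_s: 8.25
eef_pos: [460.2, 367.8, 45.9]
ee_rot: [-0.0, 0.973, 0.23, -0.0]
force: [0.9, -0.4, 0.4]
grip_width: -0.0
```

```bash
python3 f.py
```

```text
[4.6022e+02 3.6762e+02 4.6000e+01 1.6000e-01 4.1000e-01 7.0000e-02] [0.03 0.11 0.06 0.51 0.49 0.46] 8.55
```

Call:
{"fn": "play_rows", "kwargs": {"deltas": [[0, 0, -0.025, 0, 0, 0, -1], [0, 0, 0, 0, 0, 0, -1], [0, 0, 0, 0, 0, 0, -1]]}}

```text
time_s: 8.8
eef_pos: [460.4, 367.5, 45.4]
ee_rot: [-0.0, 0.973, 0.23, 0.0]
force: [-1.6, 0.5, 3.5]
grip_width: -0.001
```

```bash
python3 f.py
```

```text
[ 4.6038e+02  3.6749e+02  4.5360e+01 -1.0900e+00  2.2000e-01  3.9800e+00] [0.01 0.01 0.04 0.33 0.39 0.31] 9.1
```

Call:
{"fn": "play_rows", "kwargs": {"deltas": [[0, 0, -0.025, 0, 0, 0, -1], [0, 0, 0, 0, 0, 0, -1], [0, 0, 0, 0, 0, 0, -1]]}}

```text
time_s: 9.35
eef_pos: [460.4, 367.5, 44.8]
ee_rot: [-0.0, 0.973, 0.23, 0.0]
force: [-2.6, -1.5, 8.8]
grip_width: -0.001
```

```bash
python3 f.py
```

```text
[460.4  367.5   44.75  -2.72  -1.24   8.91] [0.   0.01 0.01 0.26 0.34 0.49] 9.65
```

Call:
{"fn": "play_rows", "kwargs": {"deltas": [[0, 0, 0.125, 0, 0, 0, -1], [-0.13, -0.99, 0, 0, 0, 0, -1], [0, 0, 0, 0, 0, 0, -1], [0, 0, 0, 0, 0, 0, -1], [0, 0, -0.05, 0, 0, 0, -1], [0, 0, -0.05, 0, 0, 0, -1], [0, 0, 0, 0, 0, 0, -1], [0, 0, 0, 0, 0, 0, -1]]}}

```text
time_s: 10.32
eef_pos: [455.4, 328.4, 45.3]
ee_rot: [-0.0, 0.973, 0.23, 0.0]
force: [1.1, -0.4, 2.9]
grip_width: 0.002
```

```bash
python3 f.py
```

```text
[455.39 328.31  45.31   1.43   0.93   2.84] [0.02 0.04 0.03 0.38 0.76 0.31] 10.6167
```

Call:
{"fn": "play_rows", "kwargs": {"deltas": [[0, 0, -0.025, 0, 0, 0, -1], [0, 0, 0, 0, 0, 0, -1], [0, 0, 0, 0, 0, 0, -1]]}}

```text
time_s: 10.87
eef_pos: [455.3, 328.1, 44.6]
ee_rot: [-0.0, 0.973, 0.23, 0.0]
force: [0.5, 2.8, 5.8]
grip_width: -0.004
```

```bash
python3 f.py
```

```text
[4.5531e+02 3.2814e+02 4.4610e+01 2.0000e-01 2.1200e+00 6.4600e+00] [0.01 0.01 0.01 0.38 0.38 0.59] 11.1667
```

Call:
{"fn": "play_rows", "kwargs": {"deltas": [[0, 0, -0.025, 0, 0, 0, -1], [0, 0, 0, 0, 0, 0, -1], [0, 0, 0, 0, 0, 0, -1]]}}

```text
time_s: 11.42
eef_pos: [455.3, 328.1, 44.0]
ee_rot: [-0.0, 0.973, 0.23, 0.001]
force: [-1.5, 0.8, 10.4]
grip_width: 0.001
```

```bash
python3 f.py
```

```text
[455.33 328.13  43.97  -1.22   0.96  10.3 ] [0.01 0.01 0.01 0.78 0.41 0.43] 11.7167
```

Call:
{"fn": "play_rows", "kwargs": {"deltas": [[0, 0, 0.125, 0, 0, 0, -1], [-0.07, -0.5, 0, 0, 0, 0, -1], [0, 0, 0, 0, 0, 0, -1], [0, 0, 0, 0, 0, 0, -1], [0, 0, -0.05, 0, 0, 0, -1], [0, 0, -0.075, 0, 0, 0, -1], [0, 0, 0, 0, 0, 0, -1], [0, 0, 0, 0, 0, 0, -1]]}}

```text
time_s: 12.38
eef_pos: [452.4, 308.1, 43.4]
ee_rot: [0.0, 0.973, 0.23, -0.0]
force: [-1.7, -3.1, 8.2]
grip_width: 0.001
```

```bash
python3 f.py
```

```text
[452.39 308.11  43.44  -1.84  -2.51   7.89] [0.01 0.01 0.03 0.17 0.28 0.28] 12.6833
```

Call:
{"fn": "play_rows", "kwargs": {"deltas": [[0, 0, -0.025, 0, 0, 0, -1], [0, 0, -0.02, 0, 0, 0, -1], [0, 0, 0, 0, 0, 0, -1], [0, 0, 0, 0, 0, 0, -1]]}}

```text
time_s: 13.02
eef_pos: [452.4, 308.1, 42.1]
ee_rot: [0.0, 0.973, 0.23, 0.0]
force: [-3.5, -3.0, 11.8]
grip_width: -0.0
```

```bash
python3 f.py
```

```text
[452.41 308.12  42.1   -3.71  -3.63  12.74] [0.01 0.01 0.01 0.46 0.34 0.47] 13.3167
```

Call:
{"fn": "play_rows", "kwargs": {"deltas": [[0, 0, 0.2, 0, 0, 0, -1], [0.12, 0.92, 0, 0, 0, 0, -1], [0.12, 0.92, 0, 0, 0, 0, -1], [0.12, 0.92, 0, 0, 0, 0, -1], [0, 0, 0, 0, 0, 0, -1], [0, 0, 0, 0, 0, 0, -1], [0, 0, -0.1, 0, 0, 0, -1], [0, 0, -0.06, 0, 0, 0, -1]]}}

```text
time_s: 13.98
eef_pos: [466.7, 418.1, 43.1]
ee_rot: [-0.001, 0.973, 0.229, 0.0]
force: [-4.1, 2.1, 8.9]
grip_width: -0.002
```

Call:
{"fn": "play_rows", "kwargs": {"deltas": [[0, 0, 0, 0, 0, 0, -1], [0, 0, 0, 0, 0, 0, -1]]}}

```text
time_s: 14.15
eef_pos: [466.7, 418.0, 43.7]
ee_rot: [-0.001, 0.973, 0.229, 0.0]
force: [-3.1, 2.9, 8.2]
grip_width: -0.001
```

```bash
python3 f.py
```

```text
[466.7  418.04  43.79  -3.43   3.24   7.13] [0.01 0.01 0.03 0.5  0.46 0.57] 14.45
```

Call:
{"fn": "play_rows", "kwargs": {"deltas": [[0, 0, -0.03, 0, 0, 0, -1], [0, 0, 0, 0, 0, 0, -1], [0, 0, 0, 0, 0, 0, -1]]}}

```text
time_s: 14.7
eef_pos: [466.8, 418.1, 42.8]
ee_rot: [-0.001, 0.973, 0.229, 0.0]
force: [-3.6, 3.6, 8.7]
grip_width: 0.004
```

```bash
python3 f.py
```

```text
[466.75 418.07  42.86  -3.42   2.93   8.98] [0.01 0.01 0.02 0.57 0.53 0.45] 15.0
```

Call:
{"fn": "play_rows", "kwargs": {"deltas": [[0, 0, 0.2, 0, 0, 0, -1], [-0.19, -1, 0, 0, 0, 0, -1], [0, -0.4, 0, 0, 0, 0, -1], [0, 0, 0, 0, 0, 0, -1], [0, 0, 0, 0, 0, 0, -1], [0, 0, -0.1, 0, 0, 0, -1], [0, 0, 0, 0, 0, 0, -1], [0, 0, 0, 0, 0, 0, -1]]}}

```text
time_s: 15.67
eef_pos: [459.3, 362.6, 45.7]
ee_rot: [0.0, 0.973, 0.23, 0.0]
force: [1.6, -0.1, 2.1]
grip_width: 0.0
```

```bash
python3 f.py
```

```text
[4.5914e+02 3.6261e+02 4.5670e+01 8.8000e-01 2.4000e-01 1.4000e+00] [0.11 0.03 0.01 0.4  0.33 0.49] 15.9667
```

Fitting the give on both sides puts the rail at s≈+49.5 mm. The pairs -4.5/106 and 16/78.5 give 48.8 and 50.3. I'm over it now, so I'll do a firm confirming press.

Call:
{"fn": "play_rows", "kwargs": {"deltas": [[0, 0, -0.025, 0, 0, 0, -1], [0, 0, 0, 0, 0, 0, -1], [0, 0, 0, 0, 0, 0, -1], [0, 0, 0, 0, 0, 0, -1]]}}

```text
time_s: 16.3
eef_pos: [459.0, 362.5, 45.1]
ee_rot: [-0.0, 0.973, 0.23, 0.0]
force: [-1.9, 0.8, 5.9]
grip_width: 0.0
```

```bash
python3 f.py
python3 - <<'E'
from h import *
c=load('top0.png');P=pts(c); w=P[90:245,245:380]; z=w[...,2]; z=z[z<500]; print(np.percentile(z,[50,90,99]),z.max())
E
```

```text
[459.   362.5   45.14  -1.18   0.58   5.73] [0.01 0.01 0.01 0.51 0.66 0.29] 16.6
[155.58301077 205.05935547 229.87259637] 242.33650277297443
```

Call:
{"fn": "play_rows", "kwargs": {"deltas": [[0, 0, 0.5, 0, 0, 0, -1], [-0.5, -0.5, 1, 0, 0, 0, -1], [-1, -1, 1, 0, 0, 0, -1], [-1, -1, 1, 0, 0, 0, -1], [-0.7, -1, 1, 0, 0, 0, 0], [-0.2, -1, 1, 0, 0, 0, 0], [0, -1, 0, 0, 0, 0, 0.5], [0, -1, 0, 0, 0, 0, 1]]}}

```text
time_s: 17.27
eef_pos: [369.2, 160.6, 203.7]
ee_rot: [0.0, 0.973, 0.231, 0.001]
force: [0.4, 0.1, 0.5]
grip_width: 0.567
```

Call:
{"fn": "play_rows", "kwargs": {"deltas": [[0, -1, 0, 0, 0, 0, 1], [0, -1, 0, 0, 0, 0, 1], [0, -1, 0, 0, 0, 0, 1], [0, -1, 0, 0, 0, 0, 1], [0, -1, 0, 0, 0, 0, 1], [0, -1, 0, 0, 0, 0, 1], [0, -1, 0, 0, 0, 0, 1], [0, -1, 0, 0, 0, 0, 1]]}}

```text
time_s: 17.93
eef_pos: [368.9, -160.3, 202.4]
ee_rot: [-0.0, 0.973, 0.23, -0.0]
force: [0.5, -0.3, 0.0]
grip_width: 0.997
```

Call:
{"fn": "play_rows", "kwargs": {"deltas": [[0, -1, 0, 0, 0, 0, 1], [0.2, -1, 0, 0, 0, 0, 1], [0.3, -1, 0, 0, 0, 0, 1], [0.5, -0.9, 0, 0, 0, 0, 1], [0.7, -0.9, 0, 0, 0, 0, 1], [0.7, -0.9, 0, 0, 0, 0, 1], [0.7, -0.9, -0.5, 0, 0, 0, 1], [0, 0, -0.5, 0, 0, 0, 1]]}}

```text
time_s: 18.6
eef_pos: [486.7, -415.1, 163.9]
ee_rot: [0.001, 0.973, 0.229, 0.001]
force: [-0.4, 1.0, -0.7]
grip_width: 1.007
```

Call:
{"fn": "play_rows", "kwargs": {"deltas": [[0, 0, 0, 0, 0, 0, 1], [0, 0, 0, 0, 0, 0, 1]]}}

```text
time_s: 18.77
eef_pos: [483.7, -409.4, 164.6]
ee_rot: [-0.002, 0.973, 0.23, -0.001]
force: [0.9, 0.0, 0.7]
grip_width: 1.001
```

Call:
{"fn": "play_rows", "kwargs": {"deltas": [[0.17, -0.52, 0, 0, 0, 0, 1], [0.17, -0.53, 0, 0, 0, 0, 1], [0, 0, -0.5, 0, 0, 0, 1], [0, 0, -0.5, 0, 0, 0, 1], [0, 0, -0.5, 0, 0, 0, 1], [0, 0, 0, 0, 0, 0, 1], [0, 0, 0, 0, 0, 0, 1]]}}

```text
time_s: 19.35
eef_pos: [497.8, -451.8, 107.3]
ee_rot: [0.0, 0.973, 0.23, 0.0]
force: [0.9, 0.3, 1.1]
grip_width: 1.002
```

Run:
```python
from h import *
c=snap('scene','scene1.png'); t=capture('top')
print(sensors.sense()['eef_pos'])
im=np.vstack([cv2.resize(c['pixels'][270:380,370:530],None,fx=2.7,fy=2.7)[:290],cv2.resize(t['pixels'][195:300,400:540],(432,300))])
cv2.imwrite('pics/crop2.png',im[:,:,::-1])
```

```text
[ 498.32598522 -452.63272452  108.55147857]
```

View pics/crop2.png

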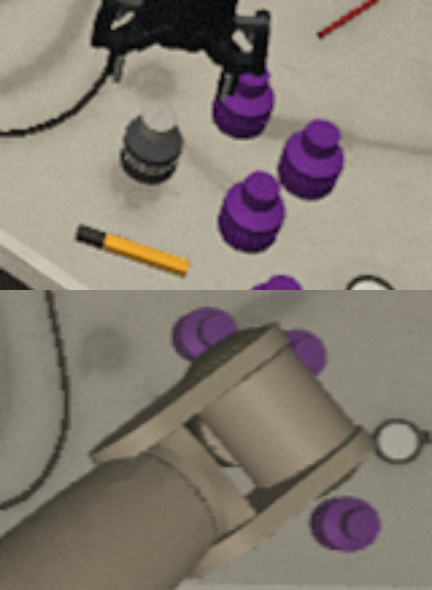

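The gripper hangs above the dark weight, which is centred between the open fingers, and the purple weights stand clear of them. I'll descend.

Call:
{"fn": "play_rows", "kwargs": {"deltas": [[-0.02, 0.02, -0.4, 0, 0, 0, 1], [0, 0, -0.4, 0, 0, 0, 1], [0, 0, -0.4, 0, 0, 0, 1], [0, 0, -0.35, 0, 0, 0, 1], [0, 0, 0, 0, 0, 0, 1], [0, 0, 0, 0, 0, 0, 1]]}}

```text
time_s: 19.95
eef_pos: [497.3, -451.8, 45.2]
ee_rot: [0.001, 0.973, 0.23, 0.0]
force: [0.2, -0.2, 1.1]
grip_width: 0.998
```

Call:
{"fn": "play_rows", "kwargs": {"deltas": [[0, 0, 0, 0, 0, 0, -0.3], [0, 0, 0, 0, 0, 0, -0.3], [0, 0, 0, 0, 0, 0, -1], [0, 0, 0, 0, 0, 0, -1], [0, 0, 0, 0, 0, 0, -1], [0, 0, 0, 0, 0, 0, -1]], "squeeze": 50}}

```text
time_s: 20.45
eef_pos: [497.2, -451.8, 44.5]
ee_rot: [0.001, 0.973, 0.23, 0.0]
force: [-0.4, 0.3, 6.0]
grip_width: 0.357
```

Call:
{"fn": "play_rows", "kwargs": {"deltas": [[0, 0, 0, 0, 0, 0, -1], [0, 0, 0.1, 0, 0, 0, -1], [0, 0, 0.2, 0, 0, 0, -1], [0, 0, 0.5, 0, 0, 0, -1], [0, 0, 0.5, 0, 0, 0, -1], [0, 0, 0, 0, 0, 0, -1], [0, 0, 0, 0, 0, 0, -1]]}}

```text
time_s: 21.03
eef_pos: [497.0, -451.4, 95.6]
ee_rot: [0.0, 0.973, 0.23, 0.0]
force: [-0.8, 0.7, -9.7]
grip_width: 0.357
```

```bash
python3 f.py
python3 - <<'E'
from h import *
c=snap('scene','scene2.png')
cv2.imwrite('pics/crop3.png',cv2.resize(c['pixels'][260:380,370:530],None,fx=4,fy=4)[:,:,::-1])
E
```

```text
[ 4.9654e+02 -4.5089e+02  9.4110e+01 -1.6000e-01  4.0000e-01 -9.4400e+00] [0.21 0.27 0.69 0.56 0.6  0.72] 21.3333
```

View pics/crop3.png

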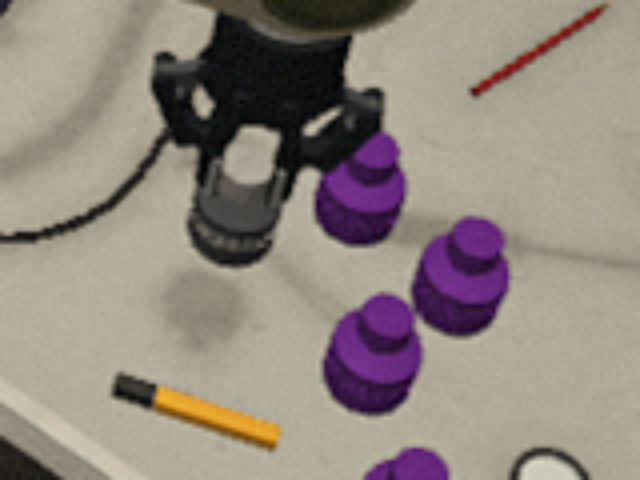

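The weight is gripped and hanging upright, reading about 9 N. I'll carry it in front of the instrument.

Call:
{"fn": "play_rows", "kwargs": {"deltas": [[0, 0, 0.6, 0, 0, 0, -1], [-0.5, 0.2, 0.9, 0, 0, 0, -1], [-0.8, 0.5, 0.9, 0, 0, 0, -1], [-0.8, 0.7, 0.8, 0, 0, 0, -1], [-0.8, 0.8, 0.8, 0, 0, 0, -1], [-0.5, 0.8, 0, 0, 0, 0, -1], [-0.2, 0.9, 0, 0, 0, 0, -1], [0, 0.9, 0, 0, 0, 0, -1]]}}

```text
time_s: 22.05
eef_pos: [372.6, -276.2, 233.6]
ee_rot: [0.0, 0.973, 0.229, -0.0]
force: [2.2, 2.0, -8.9]
grip_width: 0.356
```

Call:
{"fn": "play_rows", "kwargs": {"deltas": [[0, 0.9, 0, 0, 0, 0, -1], [0, 0.9, 0, 0, 0, 0, -1], [0, 0.9, 0, 0, 0, 0, -1], [0, 0.9, 0, 0, 0, 0, -1], [0, 0.9, 0, 0, 0, 0, -1], [0, 0.9, 0, 0, 0, 0, -1], [0, 0.9, 0, 0, 0, 0, -1], [0, 0.9, 0, 0, 0, 0, -1]]}}

```text
time_s: 22.72
eef_pos: [374.0, 12.1, 233.7]
ee_rot: [0.0, 0.973, 0.23, 0.001]
force: [0.7, -0.2, -9.6]
grip_width: 0.355
```

Call:
{"fn": "play_rows", "kwargs": {"deltas": [[0, 0.9, 0, 0, 0, 0, -1], [0, 0.9, 0, 0, 0, 0, -1], [0, 0.9, 0, 0, 0, 0, -1], [0.2, 0.9, 0, 0, 0, 0, -1], [0.3, 0.9, 0, 0, 0, 0, -1], [0, 0, 0, 0, 0, 0, -1], [0, 0, 0, 0, 0, 0, -1]]}}

```text
time_s: 23.3
eef_pos: [394.2, 191.8, 233.1]
ee_rot: [0.0, 0.973, 0.232, -0.0]
force: [0.3, -0.5, -9.4]
grip_width: 0.355
```

Call:
{"fn": "play_rows", "kwargs": {"deltas": [[0.2, 0.6, 0, 0, 0, 0, -1], [0.3, 0.7, 0, 0, 0, 0, -1], [0.3, 0.7, 0, 0, 0, 0, -1], [0.3, 0.8, 0, 0, 0, 0, -1], [0.3, 0.8, 0, 0, 0, 0, -1], [0.2, 0.65, 0, 0, 0, 0, -1], [0, 0, 0, 0, 0, 0, -1], [0, 0, 0, 0, 0, 0, -1]]}}

```text
time_s: 23.97
eef_pos: [458.6, 360.2, 232.6]
ee_rot: [0.0, 0.973, 0.23, -0.001]
force: [-0.6, -0.6, -9.6]
grip_width: 0.359
```

Call:
{"fn": "play_rows", "kwargs": {"deltas": [[0, 0, -0.5, 0, 0, 0, -1], [0, 0, -0.6, 0, 0, 0, -1], [0, 0, -0.6, 0, 0, 0, -1], [0, 0, -0.6, 0, 0, 0, -1], [0, 0, -0.5, 0, 0, 0, -1], [0, 0, 0, 0, 0, 0, -1], [0, 0, 0, 0, 0, 0, -1]]}}

```text
time_s: 24.55
eef_pos: [458.5, 359.2, 121.5]
ee_rot: [0.0, 0.973, 0.229, -0.001]
force: [0.4, 0.0, -8.6]
grip_width: 0.354
```

Call:
{"fn": "play_rows", "kwargs": {"deltas": [[0.02, 0.06, -0.2, 0, 0, 0, -1], [0, 0, -0.2, 0, 0, 0, -1], [0, 0, -0.2, 0, 0, 0, -1], [0, 0, -0.05, 0, 0, 0, -1], [0, 0, 0, 0, 0, 0, -1], [0, 0, 0, 0, 0, 0, -1], [0, 0, 0, 0, 0, 0, -1], [0, 0, 0, 0, 0, 0, -1]]}}

```text
time_s: 25.22
eef_pos: [459.4, 362.9, 95.8]
ee_rot: [-0.0, 0.973, 0.23, 0.0]
force: [-0.6, -0.6, -8.7]
grip_width: 0.355
```

```bash
python3 f.py
python3 - <<'E'
from h import *
c=snap('top','top2.png'); s=capture('scene')
im=np.vstack([cv2.resize(s['pixels'][130:260,130:300],(510,390)),])
cv2.imwrite('pics/crop4.png',np.hstack([im[:360],cv2.resize(c['pixels'][210:300,120:190],(280,360))])[:,:,::-1])
E
```

```text
[ 4.5937e+02  3.6288e+02  9.5600e+01  8.0000e-02 -3.4000e-01 -9.1400e+00] [0.06 0.03 0.11 0.65 0.43 0.68] 25.5167
```

View pics/crop4.png

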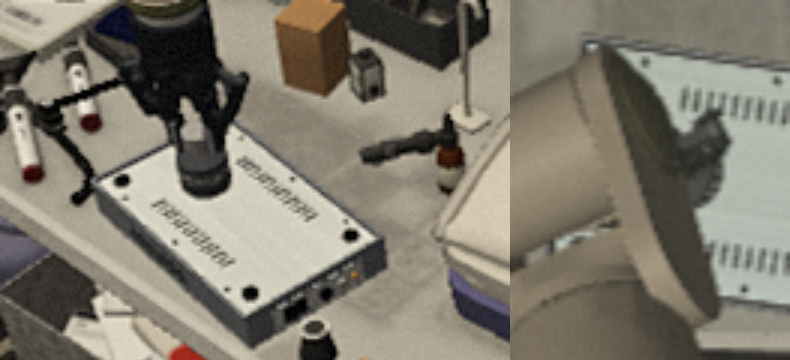

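The weight hangs just above the cover, on its centre line and upright, and nothing else is in contact. I'll lower it in small steps until the load comes off.

Call:
{"fn": "play_rows", "kwargs": {"deltas": [[0, -0.02, -0.05, 0, 0, 0, -1], [0, 0, -0.025, 0, 0, 0, -1], [0, 0, -0.025, 0, 0, 0, -1], [0, 0, 0, 0, 0, 0, -1], [0, 0, 0, 0, 0, 0, -1], [0, 0, 0, 0, 0, 0, -1]]}}

```text
time_s: 26.12
eef_pos: [459.4, 362.0, 91.5]
ee_rot: [0.0, 0.973, 0.23, 0.0]
force: [0.4, -0.6, -6.8]
grip_width: 0.355
```

Call:
{"fn": "play_rows", "kwargs": {"deltas": [[0, 0, -0.025, 0, 0, 0, -1], [0, 0, 0, 0, 0, 0, -1], [0, 0, 0, 0, 0, 0, -1]]}}

```text
time_s: 26.37
eef_pos: [459.7, 362.1, 90.8]
ee_rot: [-0.0, 0.973, 0.23, 0.001]
force: [0.6, -0.9, -3.3]
grip_width: 0.352
```

```bash
python3 f.py
```

```text
[459.63 362.11  90.77   1.18  -0.79  -2.02] [0.02 0.01 0.05 0.51 0.48 0.78] 26.6667
```

Call:
{"fn": "play_rows", "kwargs": {"deltas": [[0, 0, -0.012, 0, 0, 0, -1], [0, 0, 0, 0, 0, 0, -1], [0, 0, 0, 0, 0, 0, -1], [0, 0, 0, 0, 0, 0, -0.2], [0, 0, 0, 0, 0, 0, 0], [0, 0, 0, 0, 0, 0, 0.5], [0, 0, 0, 0, 0, 0, 1], [0, 0, 0, 0, 0, 0, 1]]}}

```text
time_s: 27.33
eef_pos: [459.1, 362.0, 89.8]
ee_rot: [-0.0, 0.973, 0.23, -0.0]
force: [-0.5, 0.0, 0.5]
grip_width: 0.904
```

Call:
{"fn": "play_rows", "kwargs": {"deltas": [[0, 0, 0, 0, 0, 0, 1], [0, 0, 0, 0, 0, 0, 1], [0, 0, 0, 0, 0, 0, 1], [0, 0, 0.2, 0, 0, 0, 1], [0, 0, 0.4, 0, 0, 0, 1], [0, 0, 0.5, 0, 0, 0, 1], [0, 0, 0.8, 0, 0, 0, 1], [0, 0, 1, 0, 0, 0, 1]]}}

```text
time_s: 28.0
eef_pos: [458.4, 361.5, 206.0]
ee_rot: [0.0, 0.973, 0.23, -0.002]
force: [0.0, 0.0, 0.2]
grip_width: 1.003
```

Call:
{"fn": "play_rows", "kwargs": {"deltas": [[0, -0.3, 1, 0, 0, 0, 1], [-0.5, -1, 0.5, 0, 0, 0, 1], [-0.7, -1, 0, 0, 0, 0, 1], [-0.7, -1, 0, 0, 0, 0, 1], [-0.5, -1, 0, 0, 0, 0, 1], [0, -1, 0, 0, 0, 0, 1], [0, -1, 0, 0, 0, 0, 1], [0, -1, 0, 0, 0, 0, 1]]}}

```text
time_s: 28.67
eef_pos: [375.1, 89.0, 263.6]
ee_rot: [0.0, 0.973, 0.23, 0.001]
force: [1.5, -0.3, 0.1]
grip_width: 1.004
```

Run:
```python
from h import *
c=snap('top','top3.png'); d=snap('scene','scene3.png'); P=pts(c)
b=P[210:300,120:260]; z=b[...,2]
e=np.array([.130,.9915]); rel=b[...,:2]-[453.6,312.5]; s=rel@e; t=rel@np.array([.9915,-.130])
m=(abs(s)<125)&(abs(t)<72)&(z>40)&(z<50.5)&(abs(s-49.5)>55)|((abs(t)>40)&(abs(t)<72)&(abs(s)<100)&(z>40)&(z<50.5))
P0=pts(load('top0.png'))[210:300,120:260,2]
for nm,zz in(('before',P0),('after',z)):
    mm=m&(zz>40)&(zz<50.5); A=np.c_[s[mm],t[mm],np.ones(mm.sum())]; print(nm,np.linalg.lstsq(A,zz[mm],rcond=None)[0],mm.sum())
k=(z>110)&(z<130)&(abs(s-49)<50); print('knob',k.sum(),b[k].mean(0),'s',s[k].mean(),'t',t[k].mean())
im=np.hstack([cv2.resize(c['pixels'][210:300,120:260],(420,270)),cv2.resize(d['pixels'][120:260,80:250],(328,270))]); cv2.imwrite('pics/crop5.png',im[:,:,::-1])
```

```text
before [3.37962009e-04 5.47819946e-04 4.54148873e+01] 2120
after [8.91848801e-04 8.49899484e-04 4.50138699e+01] 2524
knob 109 [461.64463909 361.14050085 116.12758049] s 49.27285967765475 t 1.652994547240754
```

View pics/crop5.png

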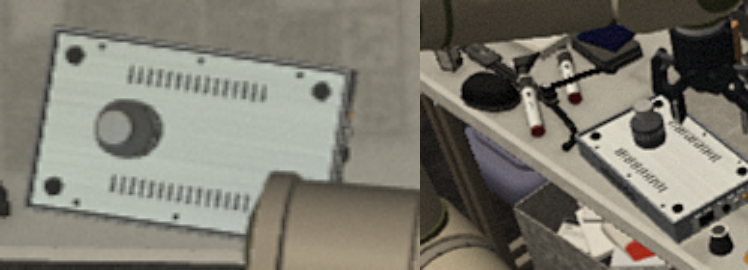

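The weight stands released and upright on the cover's centre line at s≈49 mm. The tilt change in the depth map is about 0.6 mrad along the cover, against a limit of 6 mrad. The arm is clear, so I'm handing in.

```bash
python3 -c "
from h import *
print(sensors.sense()['dq'].round(3)); print(order.finish_job(), sensors.sense()['time_s'])"
```

```text
[ 0.126  0.024 -0.027  0.032  0.001  0.107]
the job is handed in; nothing more can be done
the job is handed in; nothing more can be done
```

The steel bonding weight is standing on the cover over the hidden rail, released. I handed the job in after about 29 s of the 72 s allowed; no verdict was reported.

- **Finding the rail:** I pressed at six places along the cover, and the rail came out about 49.5 mm from the centre towards the far-left end. Comparing points on either side gave 48.8 and 50.3 mm. A confirming press at about 50 mm held firm at 5.7 N. The hardest press anywhere was about 13 N, against the 25 N limit.
- **Placing the weight:** I lowered it in steps of 1 mm or less until the cover took the load, then released it.
- **Last checks:** The weight stood upright at about 49.3 mm along the cover. The cover's tilt had changed by about 0.6 mrad along its length since the start, against the 6 mrad limit. The force on the gripper read about zero and the gripper was clear.

**What disagreed or went unchecked:**
- The first press, 80 mm to the other side of the centre, gave 0.84 mm/N. That is less than your square law predicts for the rail position I found, so I relied on the comparisons either side of the rail.
- While closing on the knob, the gripper briefly read about 6 N upwards. I took this to be the fingertips touching the top of the weight's body.
- The arm still had a slight motion (about 0.1 rad/s) at the moment of handing in, though away from everything.
- I did not re-measure the positions of the other objects. Nothing I saw suggested any of them had been touched.

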